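# Load a rail under the sprung guard of a dowel borer

### The arm

A 6-joint arm with a two-finger parallel gripper is mounted at the origin on the work surface. World frame = base frame: x ahead of the robot, y to its left, z up, the work surface at z = 0. Lengths are in m, angles in rad, forces in N, time in s.
With the tool pointing down it reaches from about 0.4 to 0.825 m from the base axis. Payload 7 kg.
Tool frame: the origin (TCP) lies midway between the tips of the shut fingers; the grasp point (between the pads) lies 19 mm behind it; y points along the fingers, x is the direction in which the jaws open and shut, and the axes are right-handed (so a half turn about y gives the same grasp; the last joint's range is limited). The gripper opens to 88 mm and grips with 3 to 60 N. Pads are 19 mm wide; open, the fingers measure 130 mm over their backs; the gripper's body (78 mm by 193 mm) begins 47 mm behind the grasp point.
Start: joints at [-0.999, 0.359, 0.012, 0, -1.224, -0.288], TCP at [0.189, -0.648, 0.227] pointing down, gripper open.
Joint ranges: [-3.07, 3.07], [-1.43, 2.12], [-1.02, 1.25], [-3.03, 1.67], [-3.05, -0], [-3.03, 3.03]. Speed limits (rad/s): [2.39, 2.39, 3.01, 3.14, 3.14, 3.14].

### API

Orientations are given as a rotation vector (axis times angle).
In Python, from bench import observe, snapshot, camera_model, close_job gives the robot as it stands.
- The arm moves only by the tool servo_tool, never from a script. Its argument "plan" is a list of rows, each an object of numbers: "tx", "ty", "tz": the shift along the tool's x, y, z in cm; "rx", "ry", "rz": the turn, a rotation vector about the tool's x, y, z in degrees; "claw": the closure, from 0 (fully open) to 1 (shut). In form: [{"tx": .., "ty": .., "tz": .., "rx": .., "ry": .., "rz": .., "claw": ..}, ...]. A call has exactly 10 rows; each row shifts and turns the commanded pose from where the row before left it, along the tool's axes as they then stand; what a row does not reach is not made up. A row lasts 1/12 s, in which the tool goes at most 41.7 mm and 7.16 degrees, less where a joint would pass 70% of its speed; a pose out of reach is approached as far as the arm can. A call is refused whole if a number of a shift passes 4.17 or a number of a turn 7.16, either way. A call with a gripper value outside its range is refused whole. The fingers move at their own pace and stop on an object; "force" is the grip in N (left out, the last holds). Time passes only in rows, so rows that do not move let the fingers close, or fill a call up. It gives the time, the measured TCP pose, the force and the opening at its end, in the units of the state.
- observe(): the state, without advancing time (a new reading comes with each control period).
- snapshot(name): name is "scene" or "top"; returns the picture (420x560x3 uint8, red, green, blue); there is no depth.
- camera_model(name): a dict with "fx", "fy", "cx", "cy" (pixels), "extrinsics" (4x4, takes a point from camera to world coordinates). Camera axes: x right, y up, looking along -z (the intrinsics and any distortion apply to the point x, -y, -z); pixel columns grow to the right and rows downward; lengths in m; the calibration is good to about 2 mm. A picture is of the moment at which its call begins. camera_model takes no time and is no camera call.
- close_job(): hands the job in, once; it reports no verdict.
The state is a dict: "time": time; "joints": joint angles; "qd": joint speeds; "tau": joint torques, N m; "tcp_pos": TCP position; "orientation": TCP orientation; "force": force on the tool from outside, world axes, zero at the start; "moment": the same for the moment, N m; "opening": finger opening in m.
Only numpy, scipy, OpenCV 4.12 (cv2) and the standard library are available. Lean on these libraries where they do the work, as an engineer would, in place of code of your own. Each camera call takes 0.05 s, during which the arm holds its last target.

### The job

Load the beech rail lying on the bed of the dowel-boring machine, without gripping or lifting it. With one fingertip press the guard's yellow thumb bar down to hold the sprung guard open, and while it is held push the rail under the guard with the other finger, along the fence, until its end is fully home against the face plate. Then let go of everything, so that the guard comes down on the rail, and leave the other things on the bench where they are.

Things in the scene. Friction and masses are not known exactly. Their poses are not given: they have to be found in the camera images.
- stop (a point): fixed point on the boring machine: foot of the grey face plate, midway across the rail's channel, at bed level. z up; x is the feed direction (from the open infeed end to the face plate); y points across to the thumb-bar side. The flat bed is 45 mm above the bench and runs from x = -350 to 0. The face plate is 150 wide and reaches 85 above the bed
- fence (a point): on the machine, axes as the stop point: top of the fence at its infeed end, 340 mm before the face plate. The channel is 43 wide (y -21.5 to 21.5 from the stop point) between the fence (y 21.5 to 33, 18 above the bed) and a side guide (y -21.5 to -33, 12 high). The guard's 10 thick rod lies over the fence, axis y = 33, 26 above the bed; its bearings reach 33 above the bed
- motor (a point): on the machine, axes as the stop point: top of the box on the green motor behind the face plate, 145 mm above the bench. The black knob of a lever on the motor's -y side reaches 170 above the bench; nothing else of the machine is higher
- rail_nose (a point): beech rail 150 mm long, 40 wide, 36 high, about 0.15 kg, loose, lying in the channel with 1.5 play each side: the middle of the lower edge of its leading end (on the bed). x along the rail towards the face plate, z up. When the rail is home this point is at the stop point
- rail_tail (a point): centre of the rail's rear end face, where it is pushed (150 mm behind the nose, 18 above the rail's underside); same axes
- guard_angle (a joint): angle (rad) of the sprung guard about its rod over the fence: 0 shut, 0.34 when it sits on top of a rail, 0.70 fully open (stop). From about 0.45 the rail passes under its lip. It springs shut: holding it open takes about 7 to 8 N downward on the middle of the thumb bar, and it bears on a rail with about 5 N
- thumb_bar (a point): yellow bar with black ribbed pad, part of the guard, beside the infeed across the fence from the rail; 170 mm along the feed direction, 56 wide, pad 34 wide; a finger can slide along it. Origin: centre of the pad's top. Guard shut, it slopes 0.34 rad up away from the fence, pad's middle at y = 69 from the stop point, 43 above the bed
- guard: the whole sprung guard: rod, thumb bar, clear plate and lip. Origin on the rod's axis, 200 mm before the face plate. Pressing the middle of the thumb bar down 14 mm brings the bar level (guard 0.34, middle at y = 73 from the stop point), 20 down gives 0.50, 24 down 0.60, 28 down 0.70 (stop). Nothing lies under the bar above the base plate (12 above the bench)
- lip (a point): yellow turned-down front edge and black pad under the clear guard plate, part of the guard, 72 mm long along the feed: its front edge is 38 before and its rear 34 past the origin (front edge 86 before the face plate). Point: underside, centre. Shut, it hangs about 18 to 25 above the bed and blocks the rail (36 high); fully open it clears the rail by 10
- rail: the same rail; origin at the centre of its underside, axes as above
- rail_done: finished beech rail with two dowels in one end, 150 x 40 x 36, lying on the bench on the side-guide side of the machine; bystander; origin under its centre (mm)
- dowel_jar: lidded jar of dowels, 68 diameter x 75 high, bystander; origin under its centre (mm)
- glue_brush: glue brush lying on the bench on the thumb-bar side of the machine, bystander; origin under it (mm)
- glue: white glue bottle, 60 diameter x 165 high, bystander; origin under its centre (mm)
- clamp: steel F-clamp lying on the bench, about 310 x 125 x 24 high, bystander; origin under the middle of its bar (mm)
- mallet: wooden mallet lying on the bench, 300 long, head 110 x 65 x 62 high, bystander; origin under it (mm)
- square: try square lying on the bench, stock 115, blade 150, 18 high, bystander; origin under its stock (mm)
Things that resemble listed ones, but are neither listed nor needed, are in the scene too. Leave any orange or pink look-alike of the rail alone.

How it is judged:
On the way:
1. the guard is held open by a finger on its thumb bar while a finger pushes the rail's leading end in under the lip (value of joint guard_angle above 0.4 rad and contact force between the fingers and guard above 0.5 N and contact force between the fingers and rail above 0.1 N and x of rail_nose in the frame of stop between -0.076 and -0.006 m), for 0.1 s.
At the end, for the whole second after the job is handed in: The rail lies flat and straight in its channel with its end within 4 mm of the face plate, at rest, and the guard has sprung down and sits on it (0.25 to 0.42 rad, bearing on the rail with over 1 N) (x of rail_nose in the frame of stop above -0.004 m and z of rail_nose in the frame of stop below 0.004 m and angle between the x axis of rail_nose and the x axis of stop, either way round below 0.06 rad and value of joint guard_angle between 0.25 and 0.42 rad and contact force between guard and rail above 1 N and linear speed of rail below 0.01 m/s); the robot touches nothing.
It fails at once if the rail is lifted off the bed (10 mm) (z of rail_nose in the frame of stop above 0.01 m).
It fails at once if the rail is lifted or tipped (its rear end raised 10 mm) (z of rail_tail in the frame of stop above 0.028 m).
It fails at once if another thing on the bench is moved (25 mm) (distance of any of rail_done, dowel_jar, glue_brush, glue, clamp, mallet, square from where it was at the start of the episode above 0.025 m).
It also fails if it takes over 38 s, if anything falls off the work surface, if the arm or the gripper's body presses on something with over 40 N, if the wrist force passes 120 N, or if a joint passes its speed limit or range.

## Working session

There is one attempt and no reset: what is moved stays moved. The work goes in short steps, Python scripts to look and compute and a tool call to move; the robot and the scene stay as the last step left them, time stands still between calls to the robot, and variables do not carry over. Pictures are saved under pics/ and viewed, and the job is handed in when it is done.

Besides the shell and the picture viewer there is one more tool, called as name([rows], argument=value, ...), one row to a line, values as JSON. servo_tool: Moves the arm, as the interface text tells. Its arguments: {"type":"object","properties":{"plan":{"type":"array"},"force":{"type":"number"}},"required":["plan"]}

```bash
mkdir -p pics
python3 - <<'E'
from bench import observe, snapshot, camera_model
import cv2
print(observe())
for n in("scene","top"):
    im=snapshot(n); cv2.imwrite(f"pics/{n}0.png",im[:,:,::-1]); 
    m=camera_model(n); print({k:(v if not hasattr(v,'tolist') else v.tolist()) for k,v in m.items()})
E
```

```text
{'time': 0.0, 'joints': array([-9.98902428e-01,  3.59426395e-01,  1.11028629e-02, -3.90487298e-04,
       -1.22408198e+00, -2.88111439e-01]), 'qd': array([-0.00143561, -0.00135387,  0.00047112,  0.00011574, -0.00035918,
        0.00077357]), 'tau': array([-1.33384838e-04, -5.82720816e+01,  2.93060714e+01,  6.99717432e+00,
        6.96364456e-03, -1.15057460e-04]), 'tcp_pos': array([ 0.18886347, -0.64755291,  0.22560901]), 'orientation': array([-1.05996285, -1.41549812,  1.41389919]), 'force': array([ 0.16298339,  0.67785455, -0.0837851 ]), 'moment': array([0.04107024, 0.01070291, 0.01013714]), 'opening': 0.08730152067471728}
{'fx': 441.874240207197, 'fy': 441.874240207197, 'cx': 280.6547050013079, 'cy': 210.64866434995878, 'extrinsics': [[0.5066276429196309, -0.694549289997794, 0.510812798580125, 1.153938061350624], [0.8621276720740672, 0.4136260291799787, -0.29265916187427493, -0.39181678059622765], [-0.00801925643988217, 0.588655070264721, 0.8083445427401534, 1.1796148577019612], [0.0, 0.0, 0.0, 1.0]]}
{'fx': 406.7549695085118, 'fy': 406.7549695085118, 'cx': 282.52874283777203, 'cy': 208.48530732577237, 'extrinsics': [[0.009110898451660101, 0.9970026821899957, -0.07682866154865776, 0.40679871147810265], [-0.9998603415163116, 0.01015955885245891, 0.013269545086707624, -0.023095227031162017], [0.014010317351447808, 0.07669703429649734, 0.9969560050161861, 1.2244347169953071], [0.0, 0.0, 0.0, 1.0]]}
```

Run:
```python
import cv2
for n in("scene","top"):
    im=cv2.imread(f"pics/{n}0.png"); cv2.imwrite(f"pics/{n}0b.png",cv2.resize(im,(800,600),interpolation=cv2.INTER_CUBIC))
```

```text
(no output)
```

View pics/scene0b.png

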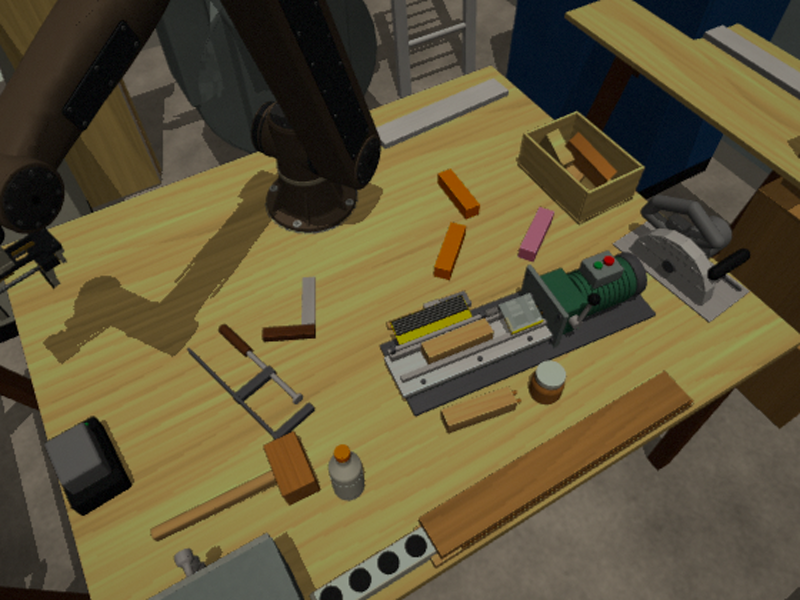

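View pics/top0b.png

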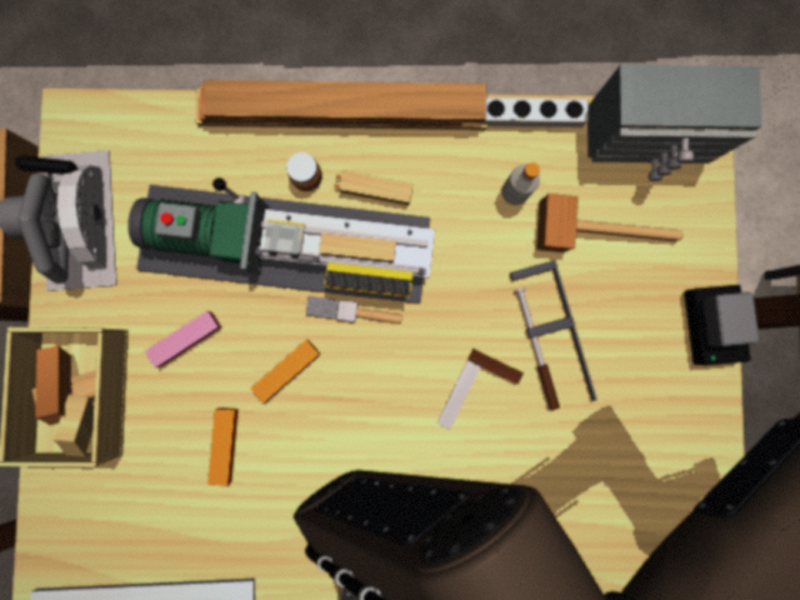

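Run:
```python
import cv2
im=cv2.imread("pics/top0.png"); c=im[125:215,160:310]; cv2.imwrite("pics/c1.png",cv2.resize(c,None,fx=5,fy=5,interpolation=cv2.INTER_CUBIC))
im=cv2.imread("pics/scene0.png"); c=im[180:290,260:410]; cv2.imwrite("pics/c2.png",cv2.resize(c,None,fx=5,fy=5,interpolation=cv2.INTER_CUBIC))
```

```text
(no output)
```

View pics/c1.png

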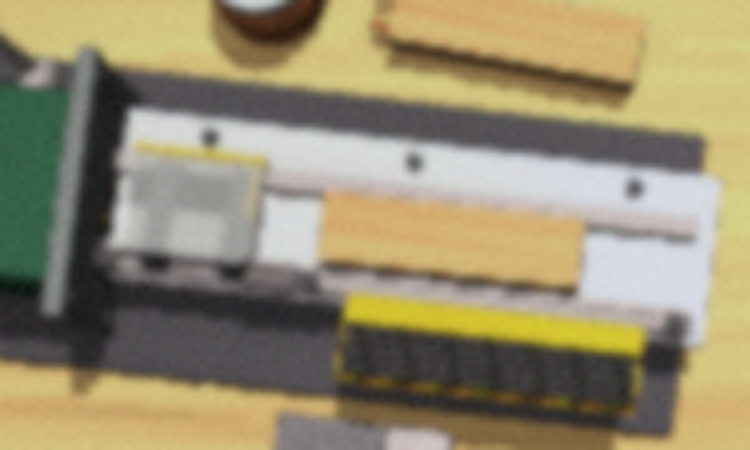

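View pics/c2.png

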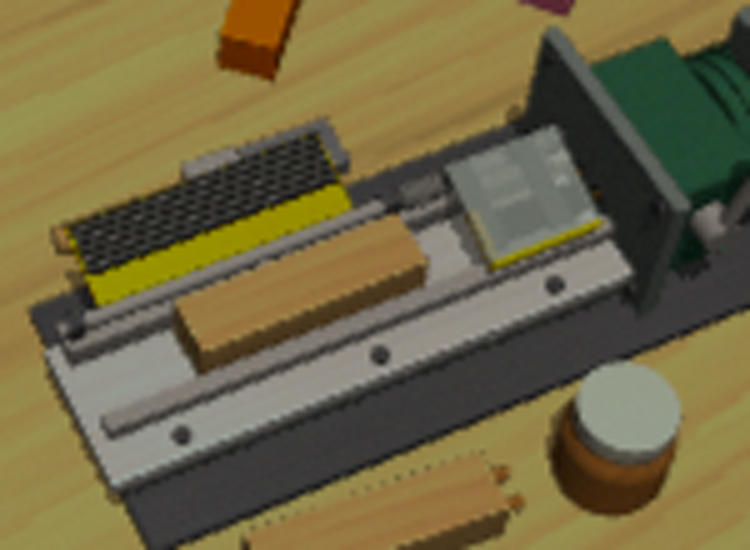

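```bash
cat > h.py <<'E'
import numpy as np
from bench import camera_model
def proj(n,P):
    m=camera_model(n);T=np.linalg.inv(np.array(m['extrinsics']));p=T[:3,:3]@P+T[:3,3]
    return np.array([m['cx']+m['fx']*p[0]/-p[2], m['cy']+m['fy']*-p[1]/-p[2]])
def w(s,yaw,p):
    c,d=np.cos(yaw),np.sin(yaw); return np.array([s[0]+c*p[0]-d*p[1],s[1]+d*p[0]+c*p[1],.045+p[2]])
E
cat > fit.py <<'E'
import numpy as np
from scipy.optimize import least_squares
from h import *
top=lambda u,v:np.array([160+u/5,125+v/5]); sc=lambda u,v:np.array([260+u/5,180+v/5])
# params: sx,sy,yaw,ye+,ye-,nose x, rail y, barcx
def obs(q):
    sx,sy,a,yp,ym,nx,ry,bc=q
    c34,s34=np.cos(.34),np.sin(.34)
    bar=lambda x,d:(x,69/1e3+d*c34,.043+d*s34)
    L=[('top',top(98,52),(0,-.075,.085)),('top',top(66,312),(0,.075,.085)),
    ('scene',sc(548,32),(0,.075,.085)),('scene',sc(668,212),(0,-.075,.085)),
    ('top',top(720,178),(-.35,ym,0)),('top',top(704,347),(-.35,yp,0)),
    ('scene',sc(48,352),(-.35,yp,0)),('scene',sc(118,488),(-.35,ym,0)),
    ('scene',sc(632,277),(0,ym,0)),
    ('top',top(325,192),(nx,ry-.02,.036)),('top',top(584,222),(nx-.15,ry-.02,.036)),('top',top(577,290),(nx-.15,ry+.02,.036)),('top',top(319,256),(nx,ry+.02,.036)),
    ('scene',sc(175,311),(nx-.15,ry+.02,.036)),('scene',sc(200,345),(nx-.15,ry-.02,.036)),('scene',sc(392,216),(nx,ry+.02,.036)),('scene',sc(427,262),(nx,ry-.02,.036)),('scene',sc(424,286),(nx,ry-.02,0)),('scene',sc(202,371),(nx-.15,ry-.02,0)),
    ('top',top(350,293),bar(bc+.085,-.028)),('top',top(646,328),bar(bc-.085,-.028)),('top',top(638,412),bar(bc-.085,.028)),('top',top(337,383),bar(bc+.085,.028)),
    ('scene',sc(95,305),bar(bc-.085,-.028)),('scene',sc(350,208),bar(bc+.085,-.028)),
    ]
    return [(proj(n,w((sx,sy),a,p))-o)for n,o,p in L]
r=least_squares(lambda q:np.ravel(obs(q)),[.55,.4,-1.6,.05,-.05,-.15,0,-.25],loss='soft_l1')
print(r.x.round(4)); print(np.round(obs(r.x),1).tolist())
sx,sy,a=r.x[:3]
for n,p in dict(stop=(0,0,0),tail=(r.x[5]-.15,r.x[6],.018),bar=(r.x[7],.069,.043)).items(): print(n,w((sx,sy),a,p))
E
python3 fit.py
```

```text
Traceback (most recent call last):
  File "fit.py", line 21, in <module>
    r=least_squares(lambda q:np.ravel(obs(q)),[.55,.4,-1.6,.05,-.05,-.15,0,-.25],loss='soft_l1')
  File "fit.py", line 21, in <lambda>
    r=least_squares(lambda q:np.ravel(obs(q)),[.55,.4,-1.6,.05,-.05,-.15,0,-.25],loss='soft_l1')
                                      ~~~^^^
  File "fit.py", line 20, in obs
    return [(proj(n,w((sx,sy),a,p))-o)for n,o,p in L]
             ~~~~^^^^^^^^^^^^^^^^^^
  File "h.py", line 4, in proj
    m=camera_model(n);T=np.linalg.inv(np.array(m['extrinsics']));p=T[:3,:3]@P+T[:3,3]
ValueError: time passes only in moves, steps and waits
```

```bash
sed -i 's/^from bench.*/from bench import camera_model\nM={n:camera_model(n) for n in ("top","scene")}/; s/m=camera_model(n);/m=M[n];/' h.py; sed -i 's/-1.6,/1.5,/' fit.py; python3 fit.py
```

```text
[ 0.6211  0.254   1.4721  0.0451 -0.0575 -0.1229  0.005  -0.2317]
[[-0.6, -2.8], [-1.3, -0.5], [-2.6, -0.1], [0.8, 0.6], [-0.2, -1.5], [-0.7, -0.8], [-2.6, -0.3], [-2.1, 0.5], [-0.8, -0.9], [-1.4, -0.9], [-0.7, -1.1], [-0.8, -0.8], [-1.9, 0.2], [-1.6, -2.6], [-0.5, 1.2], [-0.2, -1.5], [-0.6, -0.6], [-1.3, 1.1], [-1.3, 2.3], [-0.4, 0.0], [0.0, -0.5], [-0.2, 0.7], [-0.8, -0.2], [-1.6, -0.3], [-1.6, -1.0]]
stop [0.62113028 0.25403445 0.045     ]
tail [ 0.58931417 -0.0170194   0.063     ]
bar [0.52964654 0.03026927 0.088     ]
```

```bash
python3 - <<'E'
s=open('fit.py').read()
s=s.replace("160+u/5,125+v/5","159.6+u/5,124.6+v/5").replace("260+u/5,180+v/5","259.6+u/5,179.6+v/5")
s=s.replace("ry,bc=q","ry,bc=q[:8];off={'top':q[8:10],'scene':q[10:12]}").replace("(proj(n,w((sx,sy),a,p))-o)","(proj(n,w((sx,sy),a,p))+off[n]-o)")
s=s.replace("lambda q:np.ravel(obs(q))","lambda q:np.r_[np.ravel(obs(q)),q[8:12]/.7,q[6]/.0005]").replace("-.25]","-.25,0,0,0,0]")
open('fit.py','w').write(s)
E
python3 fit.py
```

```text
[ 6.1930e-01  2.5550e-01  1.4712e+00  4.2600e-02 -5.8200e-02 -1.2490e-01
  5.0000e-04 -2.3110e-01  5.3260e-01  1.2940e-01  6.1710e-01 -3.6000e-02]
[[-0.2, -1.5], [-0.9, 0.7], [-1.5, -0.3], [1.8, 0.3], [0.3, -0.5], [-0.1, -0.4], [-1.2, -0.0], [-1.0, 0.3], [0.3, -1.0], [-0.1, -1.1], [0.6, -1.3], [0.5, -1.0], [-0.6, -0.0], [-0.5, -1.6], [0.5, 2.3], [1.0, -0.4], [0.6, 0.4], [-0.1, 2.1], [-0.2, 3.3], [-0.2, 1.2], [0.3, 0.8], [0.0, 1.9], [-0.6, 1.0], [-0.4, -0.7], [-0.4, -1.4]]
stop [0.61925069 0.2554509  0.045     ]
tail [ 0.59137855 -0.01807763  0.063     ]
bar [0.52760227 0.03232601 0.088     ]
```

```bash
python3 - <<'E'
s=open('fit.py').read()
s=s.replace("('scene',sc(424,286),(nx,ry-.02,0)),('scene',sc(202,371),(nx-.15,ry-.02,0)),","")
s+='''
np.save('q.npy',r.x)
import cv2
def ov(n,x0,y0,ww,hh,k,src,out):
    im=cv2.imread(src)[y0:y0+hh,x0:x0+ww]; im=cv2.resize(im,None,fx=k,fy=k,interpolation=cv2.INTER_CUBIC)
    off=dict(top=r.x[8:10],scene=r.x[10:12])[n]
    def line(pts,col):
        P=[(proj(n,w((sx,sy),a,p))+off-[x0,y0]+.5)*k for p in pts]
        cv2.polylines(im,[np.int32(np.round(P))],False,col,1,cv2.LINE_AA)
    nx,ry,bc=r.x[5:8]
    line([(nx,ry-.02,.036),(nx,ry+.02,.036),(nx-.15,ry+.02,.036),(nx-.15,ry-.02,.036),(nx,ry-.02,.036)],(0,0,255))
    line([(0,-.075,0),(0,-.075,.085),(0,.075,.085),(0,.075,0)],(255,0,0))
    line([(0,.0215,.018),(-.34,.0215,.018),(-.34,.033,.018),(0,.033,.018)],(0,160,0))
    line([(0,-.0215,.012),(-.34,-.0215,.012),(-.34,-.033,.012),(0,-.033,.012)],(0,160,0))
    c34,s34=np.cos(.34),np.sin(.34)
    bar=lambda x,d:(x,.069+d*c34,.043+d*s34)
    line([bar(bc+.085,-.028),bar(bc-.085,-.028),bar(bc-.085,.028),bar(bc+.085,.028),bar(bc+.085,-.028)],(255,0,255))
    line([(-.35,r.x[3],0),(-.35,r.x[4],0),(0,r.x[4],0)],(0,0,0))
    cv2.imwrite(out,im)
ov('top',160,125,150,90,5,'pics/top0.png','pics/o1.png')
ov('scene',260,180,150,110,5,'pics/scene0.png','pics/o2.png')
'''
open('fit.py','w').write(s)
E
python3 fit.py
```

```text
[ 6.1950e-01  2.5540e-01  1.4728e+00  4.3500e-02 -5.7400e-02 -1.2560e-01
  4.0000e-04 -2.3120e-01  4.1720e-01  2.3560e-01  6.0250e-01  8.9500e-02]
[[-0.3, -1.5], [-0.9, 0.7], [-1.6, -0.1], [1.8, 0.5], [0.1, -0.4], [-0.2, -0.2], [-1.2, 0.1], [-1.0, 0.4], [0.2, -1.0], [0.0, -1.2], [0.8, -1.5], [0.6, -1.2], [-0.4, -0.1], [-0.6, -1.2], [0.4, 2.7], [0.8, -0.1], [0.5, 0.8], [-0.2, 1.1], [0.2, 0.6], [0.0, 1.8], [-0.6, 1.0], [-0.3, -0.4], [-0.4, -1.1]]
stop [0.61952919 0.2553544  0.045     ]
tail [ 0.59218096 -0.0188715   0.063     ]
bar [0.52824527 0.03203977 0.088     ]
```

View pics/o1.png

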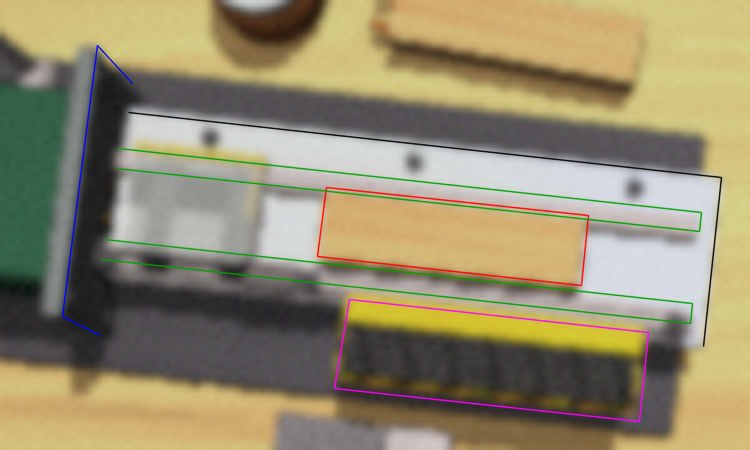

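View pics/o2.png

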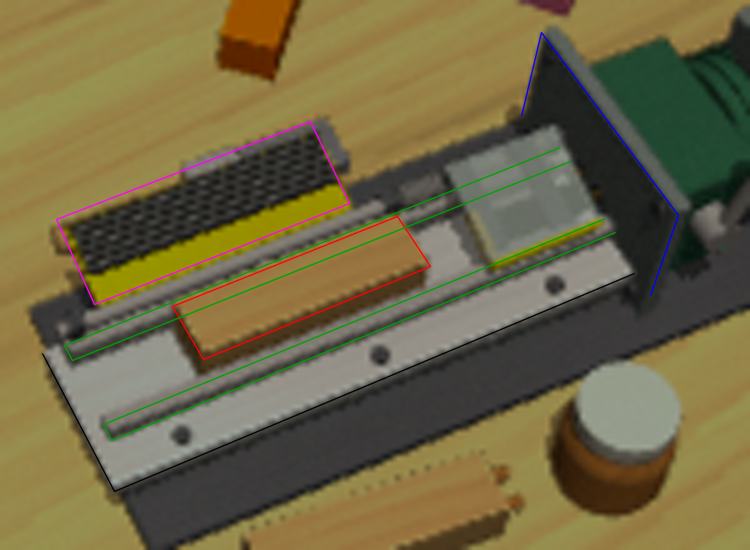

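```bash
cat > st.py <<'E'
import numpy as np
from h import *
from bench import observe
from scipy.spatial.transform import Rotation as Ro
q=np.load('q.npy'); s=q[:2]; yaw=q[2]
def mach(P):
    d=np.array(P[:2])-s; c,n=np.cos(yaw),np.sin(yaw); return np.array([c*d[0]+n*d[1],-n*d[0]+c*d[1],P[2]-.045])
def rep(target=None,sgn=None):
    o=observe(); R=Ro.from_rotvec(o['orientation']); P=o['tcp_pos']
    print('t',round(o['time'],2),'world',P.round(4),'mach mm',(mach(P)*1e3).round(1),'F',o['force'].round(1),'open',round(o['opening'],4))
    f=o['force'];c,n=np.cos(yaw),np.sin(yaw);print('F mach',np.round([c*f[0]+n*f[1],-n*f[0]+c*f[1],f[2]],1))
    my=np.array([-np.sin(yaw),np.cos(yaw),0])
    best=None
    for sg in (1,-1):
        x=sg*my;y=np.array([0,0,-1.]);z=np.cross(x,y)
        Rt=Ro.from_matrix(np.c_[x,y,z]); rv=(R.inv()*Rt).as_rotvec(degrees=True)
        if best is None or np.linalg.norm(rv)<np.linalg.norm(best[1]): best=(sg,rv)
    print('tool x=%+d*mach y; turn deg'%best[0],best[1].round(2)); print(R.as_matrix().round(3).tolist())
    if target is not None:
        D=w(s,yaw,target)-P; print('target',w(s,yaw,target),'shift cm tool',(R.inv().apply(D)*100).round(2))
E
python3 -c "
from st import *
rep((-.297,.0365,.1))"
```

```text
t 0.1 world [ 0.1889 -0.6476  0.2257] mach mm [-940.7  340.3  180.7] F [-0.1 -0.9  0.1] open 0.0877
F mach [-0.9 -0.   0.1]
tool x=+1*mach y; turn deg [ 4.000e-02 -6.813e+01  8.000e-02]
[[-0.28, -0.001, -0.96], [0.96, 0.001, -0.28], [0.002, -1.0, 0.0]]
target [ 0.55414981 -0.03665037  0.145     ] shift cm tool [ 48.41   8.14 -52.17]
```

```bash
python3 -c "
from st import *
o=observe();R=Ro.from_rotvec(o['orientation']);D=(w(s,yaw,(-.297,.0365,.18))-o['tcp_pos'])*100/20
for i in range(20):
    print(i,R.inv().apply(D).round(2)); 
    if i<10: R=R*Ro.from_rotvec([0,-6.813,0],degrees=True)
"
```

```text
0 [ 2.42  0.01 -2.61]
1 [ 2.09  0.01 -2.88]
2 [ 1.74  0.01 -3.11]
3 [ 1.36  0.01 -3.29]
4 [ 0.96  0.01 -3.43]
5 [ 0.54  0.01 -3.52]
6 [ 0.12  0.01 -3.56]
7 [-0.3   0.01 -3.55]
8 [-0.72  0.01 -3.49]
9 [-1.13  0.01 -3.38]
10 [-1.52  0.01 -3.22]
11 [-1.52  0.01 -3.22]
12 [-1.52  0.01 -3.22]
13 [-1.52  0.01 -3.22]
14 [-1.52  0.01 -3.22]
15 [-1.52  0.01 -3.22]
16 [-1.52  0.01 -3.22]
17 [-1.52  0.01 -3.22]
18 [-1.52  0.01 -3.22]
19 [-1.52  0.01 -3.22]
```

servo_tool([
  {"tx":2.42,"ty":0,"tz":-2.61,"rx":0,"ry":-6.81,"rz":0,"claw":0.32},
  {"tx":2.09,"ty":0,"tz":-2.88,"rx":0,"ry":-6.81,"rz":0,"claw":0.32},
  {"tx":1.74,"ty":0,"tz":-3.11,"rx":0,"ry":-6.81,"rz":0,"claw":0.32},
  {"tx":1.36,"ty":0,"tz":-3.29,"rx":0,"ry":-6.81,"rz":0,"claw":0.32},
  {"tx":0.96,"ty":0,"tz":-3.43,"rx":0,"ry":-6.81,"rz":0,"claw":0.32},
  {"tx":0.54,"ty":0,"tz":-3.52,"rx":0,"ry":-6.81,"rz":0,"claw":0.32},
  {"tx":0.12,"ty":0,"tz":-3.56,"rx":0,"ry":-6.81,"rz":0,"claw":0.32},
  {"tx":-0.3,"ty":0,"tz":-3.55,"rx":0,"ry":-6.81,"rz":0,"claw":0.32},
  {"tx":-0.72,"ty":0,"tz":-3.49,"rx":0,"ry":-6.81,"rz":0,"claw":0.32},
  {"tx":-1.13,"ty":0,"tz":-3.38,"rx":0,"ry":-6.81,"rz":0,"claw":0.32},
])

```text
time: 0.93
tcp_pos: [0.3723, -0.3407, 0.2264]
orientation: [-0.101, -2.174, 2.174]
force: [1.0, -0.1, -0.8]
opening: 0.0597
```

servo_tool([
  {"tx":-1.52,"ty":0,"tz":-3.22,"rx":0,"ry":0,"rz":0,"claw":0.32},
  {"tx":-1.52,"ty":0,"tz":-3.22,"rx":0,"ry":0,"rz":0,"claw":0.32},
  {"tx":-1.52,"ty":0,"tz":-3.22,"rx":0,"ry":0,"rz":0,"claw":0.32},
  {"tx":-1.52,"ty":0,"tz":-3.22,"rx":0,"ry":0,"rz":0,"claw":0.32},
  {"tx":-1.52,"ty":0,"tz":-3.22,"rx":0,"ry":0,"rz":0,"claw":0.32},
  {"tx":-1.52,"ty":0,"tz":-3.22,"rx":0,"ry":0,"rz":0,"claw":0.32},
  {"tx":-1.52,"ty":0,"tz":-3.22,"rx":0,"ry":0,"rz":0,"claw":0.32},
  {"tx":-1.52,"ty":0,"tz":-3.22,"rx":0,"ry":0,"rz":0,"claw":0.32},
  {"tx":-1.0,"ty":0,"tz":-2.2,"rx":0,"ry":0,"rz":0,"claw":0.32},
  {"tx":0,"ty":0,"tz":0,"rx":0,"ry":0,"rz":0,"claw":0.32},
])

```text
time: 1.77
tcp_pos: [0.5323, -0.0738, 0.226]
orientation: [-0.103, -2.173, 2.172]
force: [0.1, -0.4, 0.5]
opening: 0.0599
```

```bash
python3 -c "
from st import *
rep((-.297,.0365,.075))"
```

```text
t 1.77 world [ 0.5323 -0.0738  0.226 ] mach mm [-336.1   54.6  181. ] F [ 0.1 -0.4  0.5] open 0.0599
F mach [-0.4 -0.2  0.5]
tool x=+1*mach y; turn deg [0.01 0.15 0.01]
[[-0.995, -0.0, -0.095], [0.095, 0.0, -0.995], [0.0, -1.0, -0.0]]
target [ 0.55414981 -0.03665037  0.12      ] shift cm tool [-1.83 10.6  -3.9 ]
```

servo_tool([
  {"tx":-0.46,"ty":1.7,"tz":-0.98,"claw":0.32},
  {"tx":-0.46,"ty":1.7,"tz":-0.98,"claw":0.32},
  {"tx":-0.46,"ty":1.7,"tz":-0.97,"claw":0.32},
  {"tx":-0.45,"ty":1.7,"tz":-0.97,"claw":0.32},
  {"tx":0,"ty":1.7,"tz":0,"claw":0.32},
  {"tx":0,"ty":1.4,"tz":0,"claw":0.32},
  {"tx":0,"ty":0.7,"tz":0,"claw":0.32},
  {"tx":0,"ty":0,"tz":0,"claw":0.32},
  {"tx":0,"ty":0,"tz":0,"claw":0.32},
  {"tx":0,"ty":0,"tz":0,"claw":0.32},
])

```text
$.plan[0]: bad value
```

```bash
python3 -c "
from st import *
import cv2
from bench import snapshot
rep((-.297,.0365,.05))
im=snapshot('scene')[:,:,::-1]; cv2.imwrite('pics/s1.png',im)
cv2.imwrite('pics/s1c.png',cv2.resize(im[130:270,230:390],None,fx=5,fy=4.2,interpolation=cv2.INTER_CUBIC))
im=snapshot('top')[:,:,::-1]; cv2.imwrite('pics/t1.png',im)
cv2.imwrite('pics/t1c.png',cv2.resize(im[125:235,180:330],None,fx=5,fy=5,interpolation=cv2.INTER_CUBIC))
"
```

```text
t 1.77 world [ 0.5323 -0.0738  0.226 ] mach mm [-336.1   54.6  181. ] F [ 0.1 -0.4  0.5] open 0.0599
F mach [-0.4 -0.2  0.5]
tool x=+1*mach y; turn deg [0.01 0.15 0.01]
[[-0.995, -0.0, -0.095], [0.095, 0.0, -0.995], [0.0, -1.0, -0.0]]
target [ 0.55414981 -0.03665037  0.095     ] shift cm tool [-1.83 13.1  -3.9 ]
```

View pics/s1c.png

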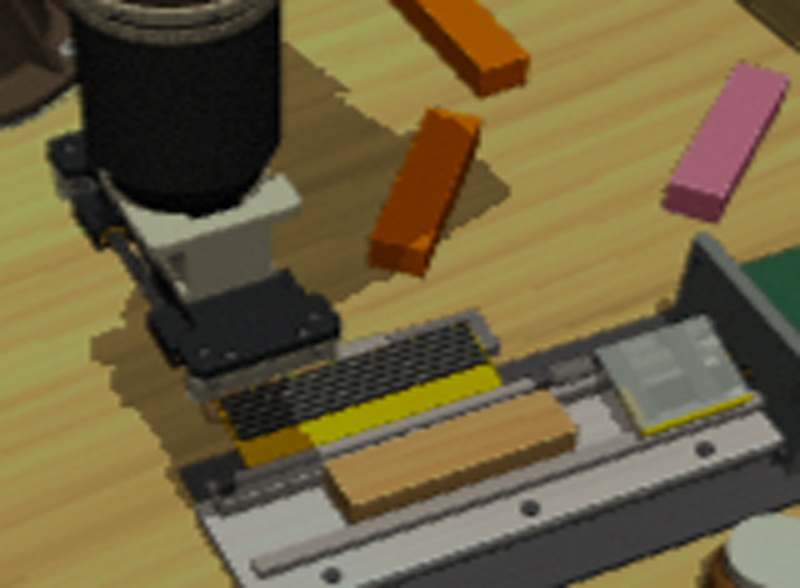

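View pics/t1c.png

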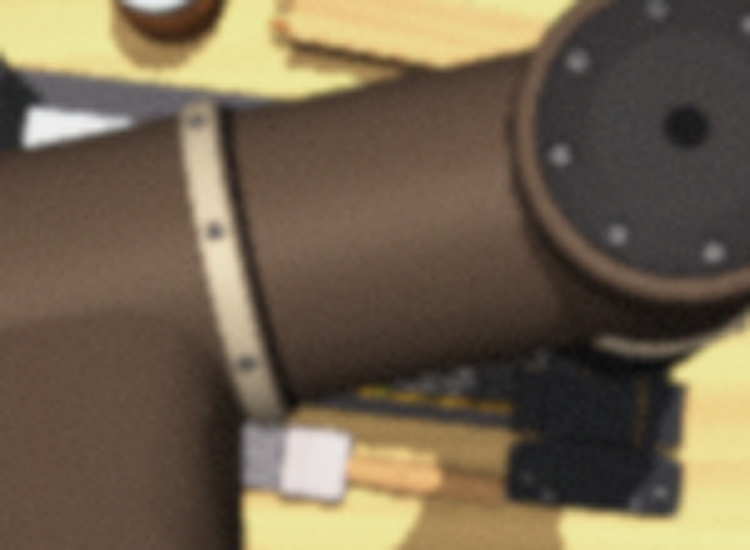

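servo_tool([
  {"tx":-0.46,"ty":1.7,"tz":-0.98,"rx":0,"ry":0.15,"rz":0,"claw":0.32},
  {"tx":-0.46,"ty":1.7,"tz":-0.98,"rx":0,"ry":0,"rz":0,"claw":0.32},
  {"tx":-0.46,"ty":1.7,"tz":-0.97,"rx":0,"ry":0,"rz":0,"claw":0.32},
  {"tx":-0.45,"ty":1.7,"tz":-0.97,"rx":0,"ry":0,"rz":0,"claw":0.32},
  {"tx":0,"ty":1.7,"tz":0,"rx":0,"ry":0,"rz":0,"claw":0.32},
  {"tx":0,"ty":1.4,"tz":0,"rx":0,"ry":0,"rz":0,"claw":0.32},
  {"tx":0,"ty":0.7,"tz":0,"rx":0,"ry":0,"rz":0,"claw":0.32},
  {"tx":0,"ty":0,"tz":0,"rx":0,"ry":0,"rz":0,"claw":0.32},
  {"tx":0,"ty":0,"tz":0,"rx":0,"ry":0,"rz":0,"claw":0.32},
  {"tx":0,"ty":0,"tz":0,"rx":0,"ry":0,"rz":0,"claw":0.32},
])

```text
time: 2.7
tcp_pos: [0.553, -0.0405, 0.1216]
orientation: [-0.112, -2.17, 2.17]
force: [0.4, 0.3, -0.1]
opening: 0.0597
```

```bash
cat > look.py <<'E'
from st import *
import cv2,sys
from bench import snapshot
rep((-.297,.0365,.05))
n=sys.argv[1]
im=snapshot('scene')[:,:,::-1]; cv2.imwrite(f'pics/{n}.png',im)
cv2.imwrite(f'pics/{n}c.png',cv2.resize(im[180:280,250:390],None,fx=5.7,fy=5.7,interpolation=cv2.INTER_CUBIC))
E
python3 look.py s2
```

```text
t 2.7 world [ 0.553  -0.0405  0.1216] mach mm [-301.    37.3   76.6] F [ 0.4  0.3 -0.1] open 0.0597
F mach [ 0.4 -0.4 -0.1]
tool x=+1*mach y; turn deg [ 0.01 -0.2  -0.08]
[[-0.995, 0.001, -0.101], [0.101, 0.0, -0.995], [-0.001, -1.0, -0.0]]
target [ 0.55414981 -0.03665037  0.095     ] shift cm tool [-0.07  2.66 -0.4 ]
```

View pics/s2c.png

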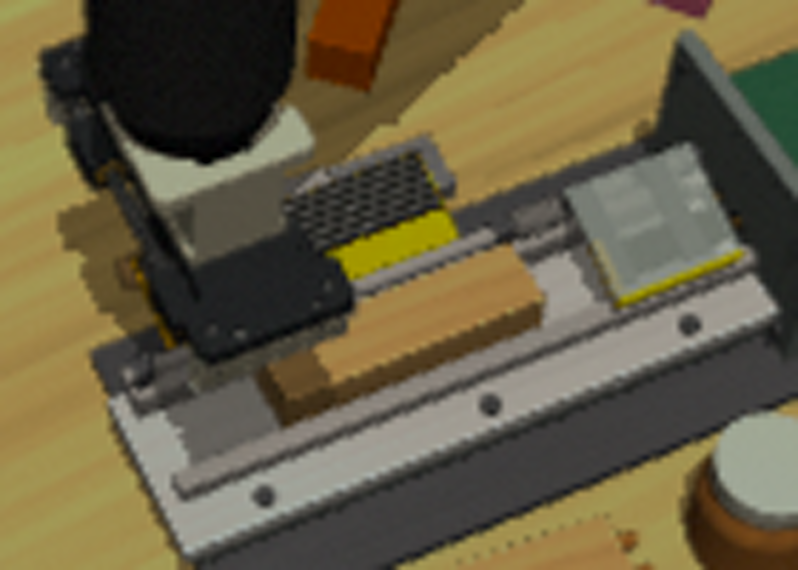

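servo_tool([
  {"tx":0,"ty":0.6,"tz":0,"rx":0,"ry":-0.1,"rz":0,"claw":0.32},
  {"tx":0,"ty":0.6,"tz":0,"rx":0,"ry":0,"rz":0,"claw":0.32},
  {"tx":0,"ty":0.5,"tz":0,"rx":0,"ry":0,"rz":0,"claw":0.32},
  {"tx":0,"ty":0.3,"tz":0,"rx":0,"ry":0,"rz":0,"claw":0.32},
  {"tx":0,"ty":0.2,"tz":0,"rx":0,"ry":0,"rz":0,"claw":0.32},
  {"tx":0,"ty":0,"tz":0,"rx":0,"ry":0,"rz":0,"claw":0.32},
  {"tx":0,"ty":0,"tz":0,"rx":0,"ry":0,"rz":0,"claw":0.32},
  {"tx":0,"ty":0,"tz":0,"rx":0,"ry":0,"rz":0,"claw":0.32},
  {"tx":0,"ty":0,"tz":0,"rx":0,"ry":0,"rz":0,"claw":0.32},
  {"tx":0,"ty":0,"tz":0,"rx":0,"ry":0,"rz":0,"claw":0.32},
])

```text
time: 3.58
tcp_pos: [0.5526, -0.0401, 0.0988]
orientation: [-0.108, -2.171, 2.171]
force: [0.7, 0.7, -0.0]
opening: 0.0596
```

```bash
python3 -c "
from st import *
rep((-.297,.0365,.0215))"
```

```text
t 3.58 world [ 0.5526 -0.0401  0.0988] mach mm [-300.6   37.7   53.8] F [ 0.7  0.7 -0. ] open 0.0596
F mach [ 0.7 -0.7 -0. ]
tool x=+1*mach y; turn deg [ 0.01 -0.07 -0.02]
[[-0.995, 0.0, -0.099], [0.099, 0.0, -0.995], [-0.0, -1.0, -0.0]]
target [ 0.55414981 -0.03665037  0.0665    ] shift cm tool [-0.12  3.23 -0.36]
```

servo_tool([
  {"tx":-0.1,"ty":0.3,"tz":0,"rx":0,"ry":0,"rz":0,"claw":0.32},
  {"tx":0,"ty":0.3,"tz":0,"rx":0,"ry":0,"rz":0,"claw":0.32},
  {"tx":0,"ty":0.3,"tz":0,"rx":0,"ry":0,"rz":0,"claw":0.32},
  {"tx":0,"ty":0.3,"tz":0,"rx":0,"ry":0,"rz":0,"claw":0.32},
  {"tx":0,"ty":0.2,"tz":0,"rx":0,"ry":0,"rz":0,"claw":0.32},
  {"tx":0,"ty":0.1,"tz":0,"rx":0,"ry":0,"rz":0,"claw":0.32},
  {"tx":0,"ty":0,"tz":0,"rx":0,"ry":0,"rz":0,"claw":0.32},
  {"tx":0,"ty":0,"tz":0,"rx":0,"ry":0,"rz":0,"claw":0.32},
  {"tx":0,"ty":0,"tz":0,"rx":0,"ry":0,"rz":0,"claw":0.32},
  {"tx":0,"ty":0,"tz":0,"rx":0,"ry":0,"rz":0,"claw":0.32},
])

```text
time: 4.42
tcp_pos: [0.5532, -0.0403, 0.0837]
orientation: [-0.107, -2.17, 2.17]
force: [-1.7, -0.2, 6.0]
opening: 0.0597
```

```bash
python3 look.py s3
```

```text
t 4.42 world [ 0.5532 -0.0403  0.0837] mach mm [-300.8   37.1   38.7] F [-1.7 -0.2  6. ] open 0.0597
F mach [-0.3  1.6  6. ]
tool x=+1*mach y; turn deg [-0.01 -0.07  0.03]
[[-0.995, -0.0, -0.099], [0.099, -0.0, -0.995], [0.0, -1.0, 0.0]]
target [ 0.55414981 -0.03665037  0.095     ] shift cm tool [-0.06 -1.13 -0.38]
```

View pics/s3c.png

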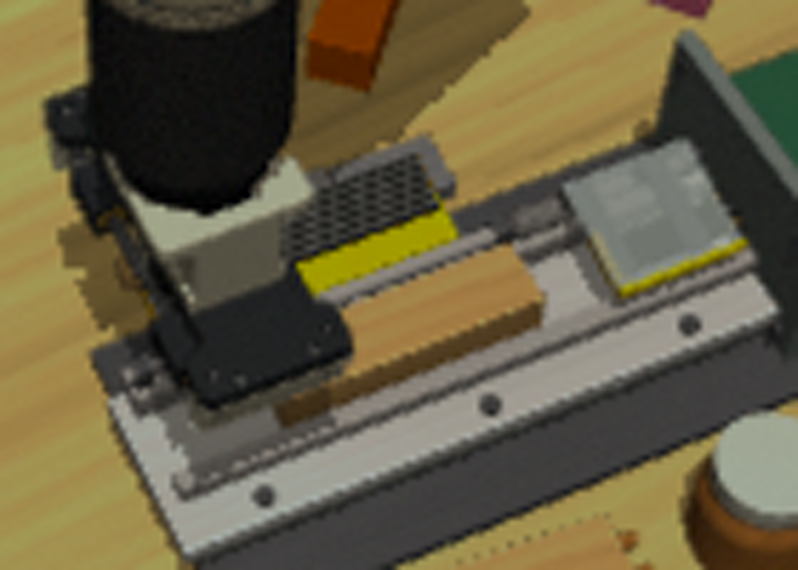

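servo_tool([
  {"tx":0,"ty":0.3,"tz":0,"rx":0,"ry":0,"rz":0,"claw":0.32},
  {"tx":0,"ty":0.3,"tz":0,"rx":0,"ry":0,"rz":0,"claw":0.32},
  {"tx":0,"ty":0.3,"tz":0,"rx":0,"ry":0,"rz":0,"claw":0.32},
  {"tx":0,"ty":0.3,"tz":0,"rx":0,"ry":0,"rz":0,"claw":0.32},
  {"tx":0,"ty":0.3,"tz":0,"rx":0,"ry":0,"rz":0,"claw":0.32},
  {"tx":0,"ty":0.2,"tz":0,"rx":0,"ry":0,"rz":0,"claw":0.32},
  {"tx":0,"ty":0,"tz":0,"rx":0,"ry":0,"rz":0,"claw":0.32},
  {"tx":0,"ty":0,"tz":0,"rx":0,"ry":0,"rz":0,"claw":0.32},
  {"tx":0,"ty":0,"tz":0,"rx":0,"ry":0,"rz":0,"claw":0.32},
  {"tx":0,"ty":0,"tz":0,"rx":0,"ry":0,"rz":0,"claw":0.32},
])

```text
time: 5.3
tcp_pos: [0.5528, -0.0403, 0.0668]
orientation: [-0.107, -2.17, 2.17]
force: [-4.8, 1.0, 8.3]
opening: 0.0598
```

```bash
python3 look.py s4
```

```text
t 5.3 world [ 0.5528 -0.0403  0.0668] mach mm [-300.8   37.5   21.8] F [-4.8  1.   8.3] open 0.0598
F mach [0.5 4.9 8.3]
tool x=+1*mach y; turn deg [-0.02 -0.08  0.06]
[[-0.995, -0.001, -0.099], [0.099, -0.0, -0.995], [0.001, -1.0, 0.0]]
target [ 0.55414981 -0.03665037  0.095     ] shift cm tool [-0.09 -2.82 -0.38]
```

View pics/s4c.png

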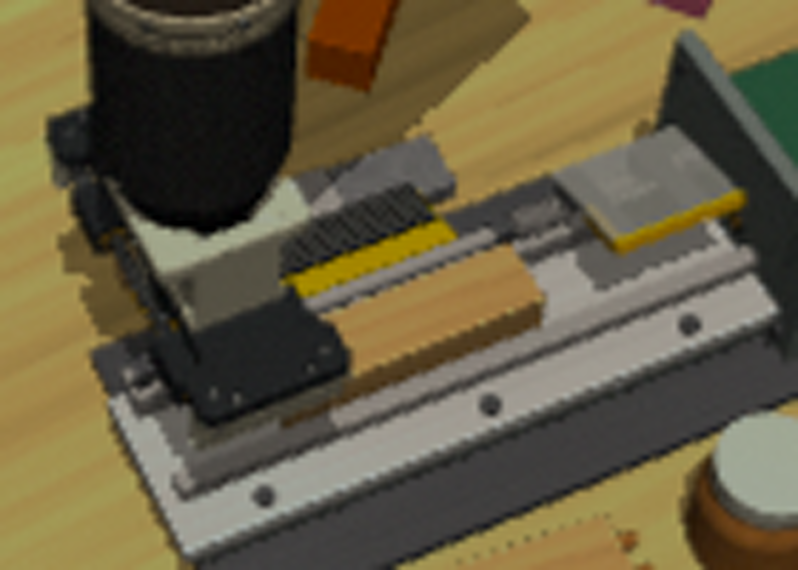

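servo_tool([
  {"tx":0,"ty":0,"tz":-0.3,"rx":0,"ry":0,"rz":0,"claw":0.32},
  {"tx":0,"ty":0,"tz":-0.5,"rx":0,"ry":0,"rz":0,"claw":0.32},
  {"tx":0,"ty":0,"tz":-0.5,"rx":0,"ry":0,"rz":0,"claw":0.32},
  {"tx":0,"ty":0,"tz":-0.5,"rx":0,"ry":0,"rz":0,"claw":0.32},
  {"tx":0,"ty":0,"tz":-0.5,"rx":0,"ry":0,"rz":0,"claw":0.32},
  {"tx":0,"ty":0,"tz":-0.5,"rx":0,"ry":0,"rz":0,"claw":0.32},
  {"tx":0,"ty":0,"tz":-0.5,"rx":0,"ry":0,"rz":0,"claw":0.32},
  {"tx":0,"ty":0,"tz":-0.5,"rx":0,"ry":0,"rz":0,"claw":0.32},
  {"tx":0,"ty":0,"tz":-0.5,"rx":0,"ry":0,"rz":0,"claw":0.32},
  {"tx":0,"ty":0,"tz":-0.5,"rx":0,"ry":0,"rz":0,"claw":0.32},
])

```text
time: 6.18
tcp_pos: [0.5578, 0.0061, 0.0672]
orientation: [-0.106, -2.168, 2.173]
force: [-2.9, -7.8, 8.7]
opening: 0.0595
```

```bash
python3 look.py s5
```

```text
t 6.18 world [0.5578 0.0061 0.0672] mach mm [-254.1   37.    22.2] F [-2.9 -7.8  8.7] open 0.0595
F mach [-8.1  2.1  8.7]
tool x=+1*mach y; turn deg [-0.13 -0.05  0.05]
[[-0.995, -0.001, -0.099], [0.099, -0.002, -0.995], [0.001, -1.0, 0.002]]
target [ 0.55414981 -0.03665037  0.095     ] shift cm tool [-0.05 -2.77  4.3 ]
```

View pics/s5c.png

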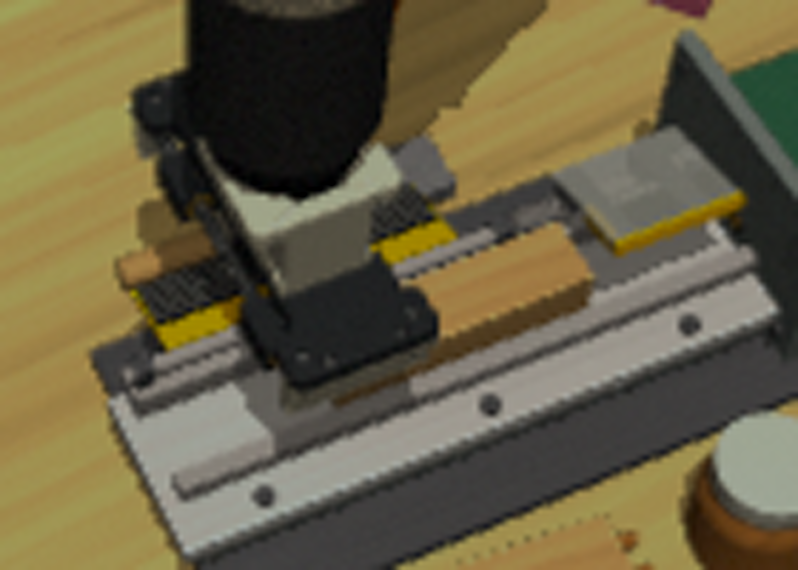

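servo_tool([
  {"tx":0,"ty":0,"tz":-0.5,"rx":0,"ry":0,"rz":0,"claw":0.32},
  {"tx":0,"ty":0,"tz":-0.6,"rx":0,"ry":0,"rz":0,"claw":0.32},
  {"tx":0,"ty":0,"tz":-0.7,"rx":0,"ry":0,"rz":0,"claw":0.32},
  {"tx":0,"ty":0,"tz":-0.7,"rx":0,"ry":0,"rz":0,"claw":0.32},
  {"tx":0,"ty":0,"tz":-0.7,"rx":0,"ry":0,"rz":0,"claw":0.32},
  {"tx":0,"ty":0,"tz":-0.7,"rx":0,"ry":0,"rz":0,"claw":0.32},
  {"tx":0,"ty":0,"tz":-0.7,"rx":0,"ry":0,"rz":0,"claw":0.32},
  {"tx":0,"ty":0,"tz":-0.7,"rx":0,"ry":0,"rz":0,"claw":0.32},
  {"tx":0,"ty":0,"tz":-0.7,"rx":0,"ry":0,"rz":0,"claw":0.32},
  {"tx":0,"ty":0,"tz":-0.6,"rx":0,"ry":0,"rz":0,"claw":0.32},
])

```text
time: 7.07
tcp_pos: [0.5644, 0.0718, 0.0671]
orientation: [-0.106, -2.167, 2.173]
force: [-3.2, -8.0, 9.6]
opening: 0.0595
```

```bash
python3 look.py s6
```

```text
t 7.07 world [0.5644 0.0718 0.0671] mach mm [-188.1   37.    22.1] F [-3.2 -8.   9.6] open 0.0595
F mach [-8.3  2.4  9.6]
tool x=+1*mach y; turn deg [-0.15 -0.05  0.05]
[[-0.995, -0.001, -0.099], [0.099, -0.002, -0.995], [0.001, -1.0, 0.003]]
target [ 0.55414981 -0.03665037  0.095     ] shift cm tool [-0.05 -2.76 10.9 ]
```

View pics/s6c.png

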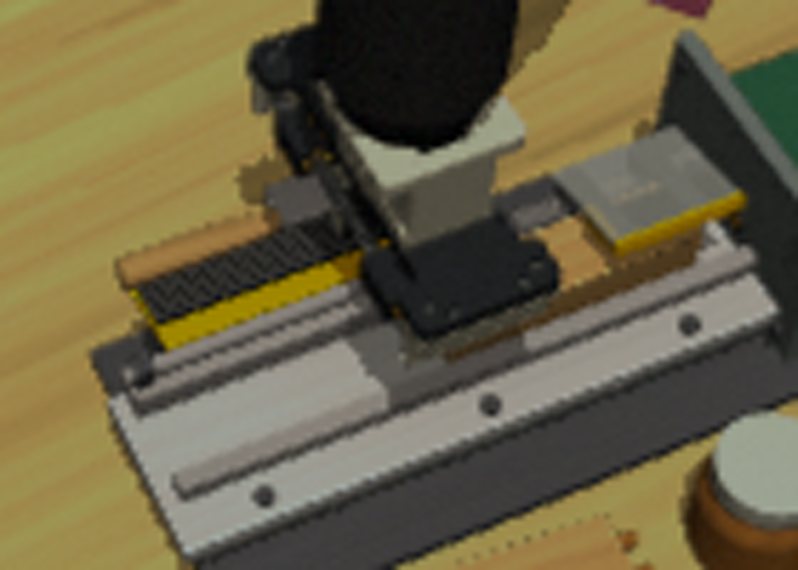

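servo_tool([
  {"tx":0,"ty":0,"tz":-0.3,"rx":0,"ry":0,"rz":0,"claw":0.32},
  {"tx":0,"ty":0,"tz":-0.3,"rx":0,"ry":0,"rz":0,"claw":0.32},
  {"tx":0,"ty":0,"tz":-0.3,"rx":0,"ry":0,"rz":0,"claw":0.32},
  {"tx":0,"ty":0,"tz":-0.3,"rx":0,"ry":0,"rz":0,"claw":0.32},
  {"tx":0,"ty":0,"tz":-0.3,"rx":0,"ry":0,"rz":0,"claw":0.32},
  {"tx":0,"ty":0,"tz":-0.2,"rx":0,"ry":0,"rz":0,"claw":0.32},
  {"tx":0,"ty":0,"tz":-0.2,"rx":0,"ry":0,"rz":0,"claw":0.32},
  {"tx":0,"ty":0,"tz":-0.1,"rx":0,"ry":0,"rz":0,"claw":0.32},
  {"tx":0,"ty":0,"tz":0,"rx":0,"ry":0,"rz":0,"claw":0.32},
  {"tx":0,"ty":0,"tz":0,"rx":0,"ry":0,"rz":0,"claw":0.32},
])

```text
time: 7.95
tcp_pos: [0.5663, 0.0916, 0.067]
orientation: [-0.106, -2.168, 2.173]
force: [-2.9, -6.5, 8.7]
opening: 0.0595
```

servo_tool([
  {"tx":0,"ty":0,"tz":-0.1,"rx":0,"ry":0,"rz":0,"claw":0.32},
  {"tx":0,"ty":0,"tz":-0.1,"rx":0,"ry":0,"rz":0,"claw":0.32},
  {"tx":0,"ty":0,"tz":-0.1,"rx":0,"ry":0,"rz":0,"claw":0.32},
  {"tx":0,"ty":0,"tz":-0.1,"rx":0,"ry":0,"rz":0,"claw":0.32},
  {"tx":0,"ty":0,"tz":0,"rx":0,"ry":0,"rz":0,"claw":0.32},
  {"tx":0,"ty":0,"tz":0,"rx":0,"ry":0,"rz":0,"claw":0.32},
  {"tx":0,"ty":0,"tz":0,"rx":0,"ry":0,"rz":0,"claw":0.32},
  {"tx":0,"ty":0,"tz":0,"rx":0,"ry":0,"rz":0,"claw":0.32},
  {"tx":0,"ty":0,"tz":0,"rx":0,"ry":0,"rz":0,"claw":0.32},
  {"tx":0,"ty":0,"tz":0,"rx":0,"ry":0,"rz":0,"claw":0.32},
])

```text
time: 8.78
tcp_pos: [0.5666, 0.0954, 0.0671]
orientation: [-0.106, -2.167, 2.173]
force: [-2.0, -7.5, 8.7]
opening: 0.0596
```

```bash
python3 look.py s7
```

```text
t 8.78 world [0.5666 0.0954 0.0671] mach mm [-164.4   37.    22.1] F [-2.  -7.5  8.7] open 0.0596
F mach [-7.7  1.3  8.7]
tool x=+1*mach y; turn deg [-0.14 -0.06  0.06]
[[-0.995, -0.001, -0.099], [0.099, -0.002, -0.995], [0.001, -1.0, 0.002]]
target [ 0.55414981 -0.03665037  0.095     ] shift cm tool [-0.06 -2.76 13.27]
```

View pics/s7c.png

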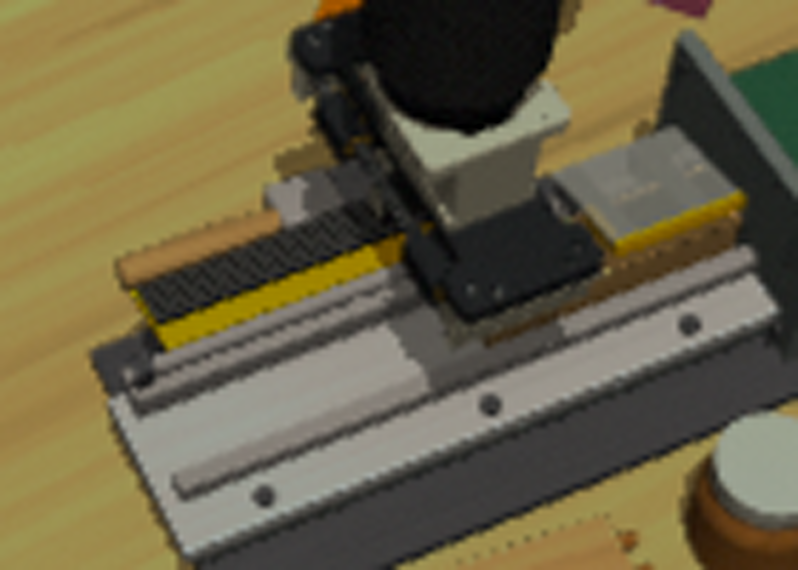

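servo_tool([
  {"tx":0,"ty":0,"tz":-0.1,"rx":0,"ry":0,"rz":0,"claw":0.32},
  {"tx":0,"ty":0,"tz":-0.1,"rx":0,"ry":0,"rz":0,"claw":0.32},
  {"tx":0,"ty":0,"tz":-0.1,"rx":0,"ry":0,"rz":0,"claw":0.32},
  {"tx":0,"ty":0,"tz":0,"rx":0,"ry":0,"rz":0,"claw":0.32},
  {"tx":0,"ty":0,"tz":0,"rx":0,"ry":0,"rz":0,"claw":0.32},
  {"tx":0,"ty":0,"tz":0,"rx":0,"ry":0,"rz":0,"claw":0.32},
  {"tx":0,"ty":0,"tz":0,"rx":0,"ry":0,"rz":0,"claw":0.32},
  {"tx":0,"ty":0,"tz":0,"rx":0,"ry":0,"rz":0,"claw":0.32},
  {"tx":0,"ty":0,"tz":0,"rx":0,"ry":0,"rz":0,"claw":0.32},
  {"tx":0,"ty":0,"tz":0,"rx":0,"ry":0,"rz":0,"claw":0.32},
])

```text
time: 9.67
tcp_pos: [0.5669, 0.0983, 0.067]
orientation: [-0.106, -2.167, 2.173]
force: [-3.0, -7.2, 9.7]
opening: 0.0595
```

servo_tool([
  {"tx":0,"ty":0,"tz":-0.1,"rx":0,"ry":0,"rz":0,"claw":0.32},
  {"tx":0,"ty":0,"tz":-0.1,"rx":0,"ry":0,"rz":0,"claw":0.32},
  {"tx":0,"ty":0,"tz":0,"rx":0,"ry":0,"rz":0,"claw":0.32},
  {"tx":0,"ty":0,"tz":0,"rx":0,"ry":0,"rz":0,"claw":0.32},
  {"tx":0,"ty":0,"tz":0,"rx":0,"ry":0,"rz":0,"claw":0.32},
  {"tx":0,"ty":0,"tz":0,"rx":0,"ry":0,"rz":0,"claw":0.32},
  {"tx":0,"ty":0,"tz":0,"rx":0,"ry":0,"rz":0,"claw":0.32},
  {"tx":0,"ty":0,"tz":0,"rx":0,"ry":0,"rz":0,"claw":0.32},
  {"tx":0,"ty":0,"tz":0,"rx":0,"ry":0,"rz":0,"claw":0.32},
  {"tx":0,"ty":0,"tz":0,"rx":0,"ry":0,"rz":0,"claw":0.32},
])

```text
time: 10.5
tcp_pos: [0.5671, 0.1003, 0.0671]
orientation: [-0.106, -2.167, 2.173]
force: [-1.8, -6.9, 9.2]
opening: 0.0599
```

servo_tool([
  {"tx":0,"ty":0,"tz":-0.1,"rx":0,"ry":0,"rz":0,"claw":0.32},
  {"tx":0,"ty":0,"tz":-0.1,"rx":0,"ry":0,"rz":0,"claw":0.32},
  {"tx":0,"ty":0,"tz":0,"rx":0,"ry":0,"rz":0,"claw":0.32},
  {"tx":0,"ty":0,"tz":0,"rx":0,"ry":0,"rz":0,"claw":0.32},
  {"tx":0,"ty":0,"tz":0,"rx":0,"ry":0,"rz":0,"claw":0.32},
  {"tx":0,"ty":0,"tz":0,"rx":0,"ry":0,"rz":0,"claw":0.32},
  {"tx":0,"ty":0,"tz":0,"rx":0,"ry":0,"rz":0,"claw":0.32},
  {"tx":0,"ty":0,"tz":0,"rx":0,"ry":0,"rz":0,"claw":0.32},
  {"tx":0,"ty":0,"tz":0,"rx":0,"ry":0,"rz":0,"claw":0.32},
  {"tx":0,"ty":0,"tz":0,"rx":0,"ry":0,"rz":0,"claw":0.32},
])

```text
time: 11.33
tcp_pos: [0.567, 0.1007, 0.0671]
orientation: [-0.106, -2.164, 2.174]
force: [-1.7, -14.1, 10.8]
opening: 0.0593
```

```bash
python3 look.py s8
```

```text
t 11.33 world [0.567  0.1007 0.0671] mach mm [-159.    37.2   22.1] F [ -1.7 -14.1  10.8] open 0.0593
F mach [-14.2   0.3  10.8]
tool x=+1*mach y; turn deg [-0.25 -0.11  0.11]
[[-0.995, -0.002, -0.1], [0.1, -0.004, -0.995], [0.002, -1.0, 0.004]]
target [ 0.55414981 -0.03665037  0.095     ] shift cm tool [-0.09 -2.73 13.81]
```

View pics/s8c.png

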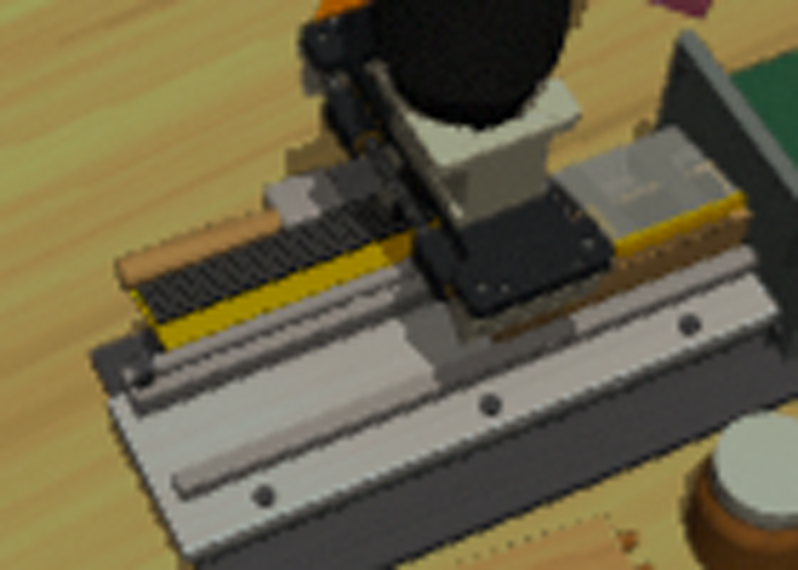

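servo_tool([
  {"tx":0,"ty":0,"tz":0.1,"rx":0,"ry":0,"rz":0,"claw":0.32},
  {"tx":0,"ty":0,"tz":0.2,"rx":0,"ry":0,"rz":0,"claw":0.32},
  {"tx":0,"ty":0,"tz":0.4,"rx":0,"ry":0,"rz":0,"claw":0.32},
  {"tx":0,"ty":0,"tz":0.4,"rx":0,"ry":0,"rz":0,"claw":0.32},
  {"tx":0,"ty":0,"tz":0.2,"rx":0,"ry":0,"rz":0,"claw":0.32},
  {"tx":0,"ty":0,"tz":0,"rx":0,"ry":0,"rz":0,"claw":0.32},
  {"tx":0,"ty":0,"tz":0,"rx":0,"ry":0,"rz":0,"claw":0.32},
  {"tx":0,"ty":-0.2,"tz":0,"rx":0,"ry":0,"rz":0,"claw":0.32},
  {"tx":0,"ty":-0.3,"tz":0,"rx":0,"ry":0,"rz":0,"claw":0.32},
  {"tx":0,"ty":-0.3,"tz":0,"rx":0,"ry":0,"rz":0,"claw":0.32},
])

```text
time: 12.22
tcp_pos: [0.5679, 0.0925, 0.0756]
orientation: [-0.11, -2.174, 2.17]
force: [0.7, 2.4, 1.8]
opening: 0.0598
```

servo_tool([
  {"tx":0,"ty":-0.3,"tz":0,"rx":0,"ry":0,"rz":0,"claw":0.32},
  {"tx":0,"ty":-0.3,"tz":0,"rx":0,"ry":0,"rz":0,"claw":0.32},
  {"tx":0,"ty":-0.4,"tz":0,"rx":0,"ry":0,"rz":0,"claw":0.32},
  {"tx":0,"ty":-0.6,"tz":0,"rx":0,"ry":0,"rz":0,"claw":0.32},
  {"tx":0,"ty":-1,"tz":0,"rx":0,"ry":0,"rz":0,"claw":0.32},
  {"tx":0,"ty":-1.5,"tz":0,"rx":0,"ry":0,"rz":0,"claw":0.32},
  {"tx":0,"ty":-2,"tz":0,"rx":0,"ry":0,"rz":0,"claw":0.32},
  {"tx":0,"ty":-2,"tz":0,"rx":0,"ry":0,"rz":0,"claw":0.32},
  {"tx":0,"ty":-2,"tz":0,"rx":0,"ry":0,"rz":0,"claw":0.32},
  {"tx":0,"ty":-2,"tz":0,"rx":0,"ry":0,"rz":0,"claw":0.32},
])

```text
time: 13.05
tcp_pos: [0.5665, 0.0909, 0.1974]
orientation: [-0.108, -2.171, 2.17]
force: [0.1, 0.9, -0.8]
opening: 0.0592
```

servo_tool([
  {"tx":0,"ty":-1.0,"tz":2.5,"rx":0,"ry":0,"rz":0,"claw":0.32},
  {"tx":0,"ty":-1.0,"tz":2.5,"rx":0,"ry":0,"rz":0,"claw":0.32},
  {"tx":0,"ty":0,"tz":2.5,"rx":0,"ry":0,"rz":0,"claw":0.32},
  {"tx":0,"ty":0,"tz":2.5,"rx":0,"ry":0,"rz":0,"claw":0.32},
  {"tx":0,"ty":0,"tz":2.5,"rx":0,"ry":0,"rz":0,"claw":0.32},
  {"tx":0,"ty":0,"tz":2.5,"rx":0,"ry":0,"rz":0,"claw":0.32},
  {"tx":0,"ty":0,"tz":2.5,"rx":0,"ry":0,"rz":0,"claw":0.32},
  {"tx":0,"ty":0,"tz":2.5,"rx":0,"ry":0,"rz":0,"claw":0.32},
  {"tx":0,"ty":0,"tz":0,"rx":0,"ry":0,"rz":0,"claw":0.32},
  {"tx":0,"ty":0,"tz":0,"rx":0,"ry":0,"rz":0,"claw":0.32},
])

```text
time: 13.88
tcp_pos: [0.5465, -0.1091, 0.2162]
orientation: [-0.111, -2.169, 2.169]
force: [-0.2, -0.2, 0.3]
opening: 0.0595
```

```bash
python3 look.py s9
```

```text
t 13.88 world [ 0.5465 -0.1091  0.2162] mach mm [-369.9   37.   171.2] F [-0.2 -0.2  0.3] open 0.0595
F mach [-0.2  0.2  0.3]
tool x=+1*mach y; turn deg [ 0.   -0.21 -0.03]
[[-0.995, 0.0, -0.102], [0.102, 0.0, -0.995], [-0.0, -1.0, -0.0]]
target [ 0.55414981 -0.03665037  0.095     ] shift cm tool [-0.02 12.12 -7.29]
```

View pics/s9c.png

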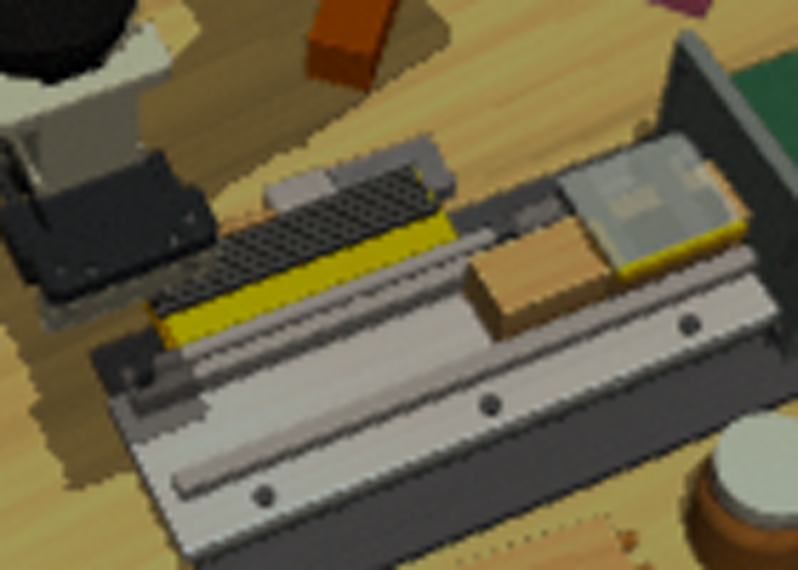

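Run:
```python
from st import *
import cv2
off=q[10:12]
def mk(src,nx,out):
    im=cv2.imread(src)[190:270,280:400]; im=cv2.resize(im,None,fx=6,fy=6,interpolation=cv2.INTER_CUBIC)
    P=[(proj('scene',w(s,yaw,p))+off-[280,190]+.5)*6 for p in [(nx,-.02,.036),(nx,.02,.036),(nx-.15,.02,.036),(nx-.15,-.02,.036),(nx,-.02,.036)]]
    cv2.polylines(im,[np.int32(np.round(P))],False,(0,0,255),1,cv2.LINE_AA); cv2.imwrite(out,im); return im
a=mk('pics/s9.png',0,'pics/v1.png'); b=mk('pics/scene0.png',q[5],'pics/v2.png')
```

```text
(no output)
```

View pics/v1.png

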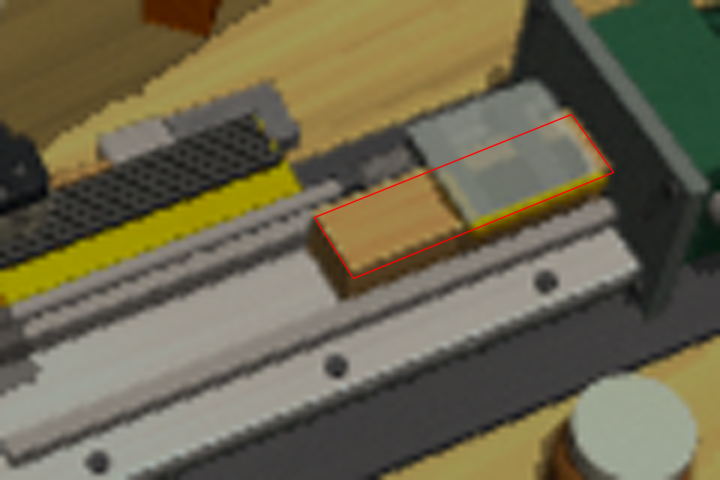

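View pics/v2.png

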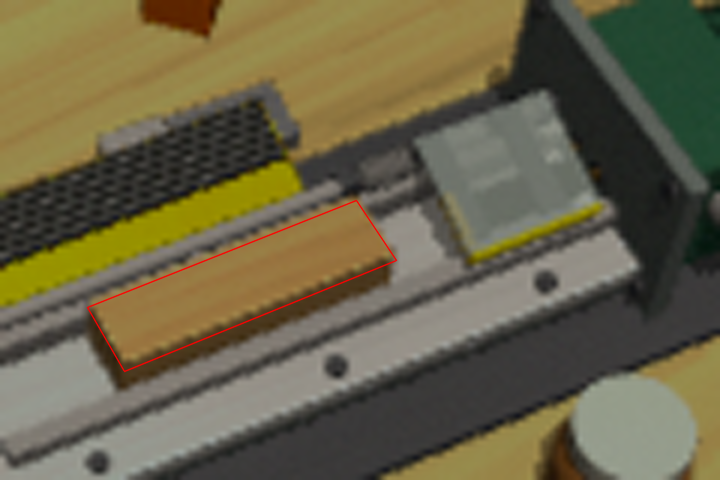

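servo_tool([
  {"tx":0,"ty":0,"tz":3.5,"rx":0,"ry":0,"rz":0,"claw":0.32},
  {"tx":0,"ty":0,"tz":3.5,"rx":0,"ry":0,"rz":0,"claw":0.32},
  {"tx":0,"ty":0,"tz":3.5,"rx":0,"ry":0,"rz":0,"claw":0.32},
  {"tx":0,"ty":0,"tz":3.5,"rx":0,"ry":0,"rz":0,"claw":0.32},
  {"tx":0,"ty":0,"tz":3.5,"rx":0,"ry":0,"rz":0,"claw":0.32},
  {"tx":0,"ty":0,"tz":3.5,"rx":0,"ry":0,"rz":0,"claw":0.32},
  {"tx":0,"ty":0,"tz":2.5,"rx":0,"ry":0,"rz":0,"claw":0.32},
  {"tx":0,"ty":0,"tz":1.0,"rx":0,"ry":0,"rz":0,"claw":0.32},
  {"tx":0,"ty":0,"tz":0,"rx":0,"ry":0,"rz":0,"claw":0.32},
  {"tx":0,"ty":0,"tz":0,"rx":0,"ry":0,"rz":0,"claw":0.32},
])

```text
time: 14.77
tcp_pos: [0.5227, -0.3511, 0.2154]
orientation: [-0.108, -2.17, 2.17]
force: [-0.3, -0.4, -0.5]
opening: 0.0596
```

Run:
```python
from st import *
import cv2
from bench import snapshot
rep()
im=snapshot('top')[:,:,::-1]; cv2.imwrite('pics/t9.png',im)
a=cv2.resize(im[130:200,160:280],None,fx=6,fy=6,interpolation=cv2.INTER_CUBIC); cv2.imwrite('pics/t9c.png',a)
im=snapshot('scene')[:,:,::-1]; cv2.imwrite('pics/s10.png',im)
a=cv2.resize(im[195:255,325:400],None,fx=10,fy=10,interpolation=cv2.INTER_CUBIC); cv2.imwrite('pics/s10c.png',a)
```

```text
t 14.77 world [ 0.5227 -0.3511  0.2154] mach mm [-613.1   37.1  170.4] F [-0.3 -0.4 -0.5] open 0.0596
F mach [-0.4  0.2 -0.5]
tool x=+1*mach y; turn deg [ 0.02 -0.1   0.02]
[[-0.995, -0.0, -0.1], [0.1, 0.0, -0.995], [0.0, -1.0, -0.0]]
```

View pics/t9c.png

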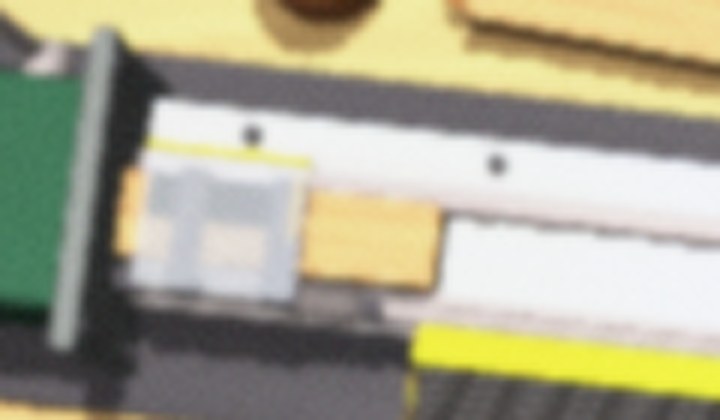

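View pics/s10c.png

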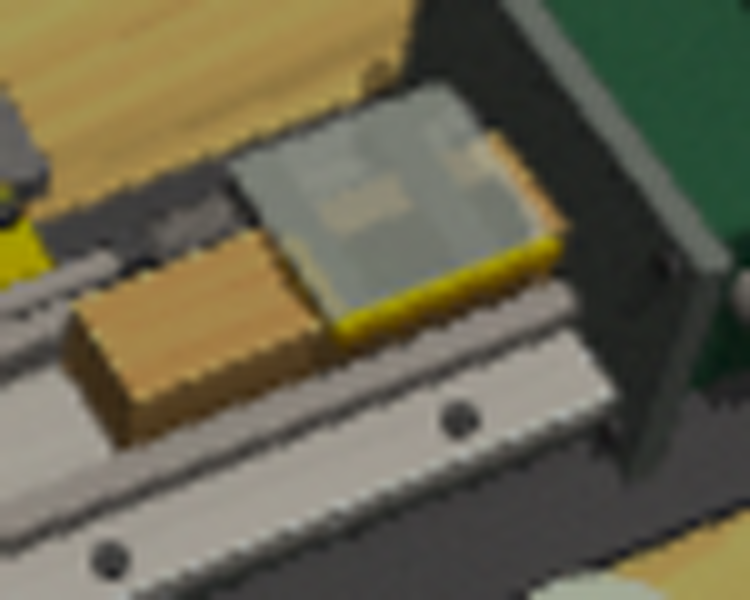

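```bash
python3 -c "
from bench import close_job
print(close_job())"
```

```text
the job is handed in; nothing more can be done
None
```

The rail is loaded: its end is home against the face plate, the guard has come down on it, and the robot is clear of everything. I handed the job in at about 14.9 s of the 38 s allowed; no verdict is reported.

**What I did:** I pressed the thumb bar down about 27 mm with one finger, by my estimate about 0.6 rad open. The vertical force on the bar was 8–10 N. With the other finger I pushed the rail about 125 mm along the fence. I then backed the finger off the rail before lifting, so the guard lowered without dragging the rail, and moved the arm away.

**What the checks showed:**
- **Rail home:** the push stalled with the tool 159 mm before the face plate, where I expected about 159.5. The push force jumped from about 7 to 14 N there.
- **Pictures:** in the last top and scene pictures the rail's end meets the plate to within about 1 mm, and the guard sits on the rail. The arm was well back, with its force reading near zero.
- **Disagreement:** a first, coarser overlay of the rail's rear end suggested it might be about 3 mm short. A closer crop of both ends did not bear that out.
- **Not measured:** I had no direct reading of the guard angle or how hard it bears on the rail. I did not re-measure the bystanders, but the only contact forces I saw came while pressing the bar and pushing the rail.

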